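Hand in the drilled block through the pen's swing gate

ROBOT

A 7-joint arm with a two-finger parallel gripper is mounted at the origin on the work surface. World frame = base frame: x ahead of the robot, y to its left, z up, the work surface at z = 0. Lengths are in m, angles in rad, forces in N, time in s.
With the tool pointing down it reaches from about 0.425 to 0.825 m from the base axis. Payload 3.6 kg.
Tool frame: the origin (TCP) lies at the very end of the fingers, on their centre line; the grasp point (between the pads) lies 19 mm behind it; z points along the fingers, y is the line along which they close (so a half turn about z gives the same grasp; the last joint's range is limited). The gripper opens to 93 mm and grips with 3 to 60 N. Pads are 15 mm wide; open, the fingers measure 128 mm over their backs; the gripper's body (75 mm by 188 mm) begins 65 mm behind the grasp point.
Start: joints at [1.119, 0.615, -0.013, 1.423, 0.008, 1.103, -0.04], TCP at [0.268, -0.592, 0.219] pointing down, gripper open.
Joint ranges: [-3.12, 3.12], [-0.3, 2.06], [-1.34, 1.32], [0.26, 2.42], [-1.36, 4.5], [0.01, 1.98], [-2.84, 2.84]. Speed limits (rad/s): [2.79, 2.79, 3.14, 3.14, 3.14, 3.14, 3.14].

INTERFACE

Orientations are given as a rotation vector (axis times angle).
In Python, from bench import robot gives the robot as it stands.
- The arm moves only by the tool send_rows, never from a script. Its argument "plan" is a list of rows, each a list of 3 entries, a list of its own where there are three numbers: the shift along the tool's x, y, z in cm, then the turn, a rotation vector about the tool's x, y, z in rad, then the closure, from -1 (fully open) to 1 (shut), so that 0 is half open. In form: [[[x, y, z], [wx, wy, wz], gripper], ...]. A call has 1 to 20 rows; each row shifts and turns the commanded pose from where the row before left it, along the tool's axes as they then stand; what a row does not reach is not made up. A row lasts 1/8 s, in which the tool goes at most 62.5 mm and 10.7 degrees, less where a joint would pass 70% of its speed; a pose out of reach is approached as far as the arm can. A call with a gripper value outside its range is refused whole. The fingers move at their own pace and stop on an object; "squeeze" is the grip in N (left out, the last holds). Time passes only in rows, so rows that do not move let the fingers close. It gives the time, the measured TCP pose, the force, the opening and the grip force at its end, in the units of the state.
- robot.read_state(): the state, without advancing time (a new reading comes with each control period).
- robot.get_image(name): name is "side" or "top"; returns (picture, depth): 384x512x3 uint8, red, green, blue; 384x512 float32, m along the optical axis (not along the pixel's ray), 0 where there is no reading.
- robot.calibration(name): a dict with "fx", "fy", "cx", "cy" (pixels), "camera_from_world" (4x4, takes a point from world to camera coordinates). Camera axes: x right, y down, z forward; pixel columns grow to the right and rows downward; lengths in m; the calibration is good to about 2 mm. A picture is of the moment at which its call begins. calibration takes no time and is no camera call.
- robot.close_job(): hands the job in; it is judged then, once.
Trained networks look in the newest picture that a camera, given by its name, has taken for a name from the list of things; names that differ only in an ending like _2 or _b are one class to them, and where a whole thing is asked for, a point or a joint stands for the part that bears it (a point fixed in the world has none). Each returns a list of dicts, best first, with "confidence" (0 to 1); they miss things now and then, are a little off and sometimes report something else, mostly with a low value. They report only what shows in the picture. A call takes as long as a camera call. They do not tell look-alikes from the thing itself.
- robot.search_frame(camera, thing): "extent" ([left, top, width, height] in pixels, round what is visible of it).
The state is a dict: "time": time; "joint_pos": joint angles; "dq": joint speeds; "joint_efforts": joint torques, N m; "position": TCP position; "eef_rot": TCP orientation; "contact_force": force on the tool from outside, world axes, zero at the start; "moment": the same for the moment, N m; "opening": finger opening in m; "gripper_force": force on a finger pad.
Only numpy, scipy, OpenCV 4.12 (cv2) and the standard library are available. Lean on these libraries where they do the work, as an engineer would, in place of code of your own. Each camera call takes 0.05 s, during which the arm holds its last target. There are 200 camera calls.

TASK

In the school woodwork room, the block with three holes drilled in its top is finished: take it to the red gate and push it along the bench through the gateway (not over the gate or the walls) into the finished-work pen, far enough that the gate swings shut behind it. Leave it lying flat in the pen, and leave the undrilled block where it is.

Things in the scene. Friction and masses are not known exactly. Their poses are not given: they have to be found in the camera images.
- holder_center (a point): the drilled reddish-brown wooden block, 70 mm long (its x) by 32 mm wide (its y) by 40 mm high (its z), about 90 g, with three dark 14 mm holes in a row along its top. It lies loose on the bench, holes up. The point is its centre, 20 mm above its underside.
- blank_center (a point): the undrilled block of the same wood and size, plain on top; the point is its centre. It must stay where it is. It may lie at either of the two places, so tell the blocks apart by the holes.
- pen: low plywood pen fixed to the bench, open above, green floor level with the bench. Origin on the bench, mid-gateway; x leads through the gateway into the pen, y left looking in, z up. Gateway 96 mm wide between dark posts 50 mm high, nothing overhead. Inside y -75 to 75 mm, end wall at x = 250 mm; walls 12 mm thick, 35 mm high. The bench is free for 120 mm before the gateway.
- leaf (a joint): angle of the red gate leaf, rad: 0 shut, up to 1.7 swung into the pen. Upright leaf 86 mm wide, 6 thick, 4 to 44 mm above the bench, vertical hinge at the pen's x 0, y 46 mm. Opens only inwards; a weak spring (under 1 N) swings it shut in about 1 s when free. It sweeps the pen to 90 mm past the gateway: the whole block must be farther in for it to shut.
There are look-alikes about, which are no part of the job. Leave any pink, purple or white look-alike of the part that bears holder_center alone.

How it is judged:
By the outcome, as a careful person would: the job done as asked, in the order asked, and still so for the second after the job is handed in, with the robot touching nothing.
It also fails if it takes over 38 s, if anything falls off the work surface, if the arm or the gripper's body presses on something with over 40 N, if the wrist force passes 120 N, or if a joint passes its speed limit or range.

## Working session

There is one attempt and no reset: what is moved stays moved. The work goes in short steps, Python scripts to look and compute and a tool call to move; the robot and the scene stay as the last step left them, time stands still between calls to the robot, and variables do not carry over. Pictures are saved under pics/ and viewed, at most 10 in all, crops included, and the job is handed in when it is done.

Besides the shell and the picture viewer there is one more tool, called after "Call:" as name(argument=value, ...), one argument or row to a line, values as JSON. send_rows: Moves the arm, as the interface text tells. Its arguments: {"type":"object","properties":{"plan":{"type":"array","items":{"type":"array"}},"squeeze":{"type":"number"}},"required":["plan"]}

```bash
mkdir -p pics; ls
cat > h.py <<'E'
from bench import robot
import numpy as np, cv2
def cam(n):
    im,d=robot.get_image(n); return im,d,robot.calibration(n)
def back(c,u,v,z):
    p=np.array([(u-c["cx"])/c["fx"]*z,(v-c["cy"])/c["fy"]*z,z,1]); return (np.linalg.inv(c["camera_from_world"])@p)[:3]
def world(d,c):
    v,u=np.mgrid[:d.shape[0],:d.shape[1]]
    P=np.stack([(u-c["cx"])/c["fx"]*d,(v-c["cy"])/c["fy"]*d,d,np.ones_like(d)],-1)
    return (P@np.linalg.inv(c["camera_from_world"]).T)[...,:3]
E
python3 - <<'E'
from h import *
for n in ("top","side"):
    im,d,c=cam(n); cv2.imwrite(f"pics/{n}0.png",im[...,::-1]); np.savez(f"{n}0.npz",im=im,d=d)
    for t in ("holder_center","blank_center","pen","leaf"):
        for r in robot.search_frame(n,t)[:4]:
            l,tp,w,h=r["extent"];u,v=l+w/2,tp+h/2
            print(n,t,np.round(r["extent"]),round(r["confidence"],2),np.round(back(c,u,v,d[int(v),int(u)]),3))
s=robot.read_state();print(s["time"],s["position"],s["eef_rot"],s["opening"])
E
```

```text
pics
top holder_center [212. 166.  35.  32.] 0.83 [0.52  0.21  0.012]
top holder_center [159. 258.  31.  41.] 0.81 [0.333 0.319 0.011]
top holder_center [108. 221.  45.  28.] 0.77 [0.422 0.404 0.013]
top holder_center [170. 217.  40.  18.] 0.62 [0.435 0.289 0.009]
top blank_center [176. 108.  37.  22.] 0.61 [0.64  0.271 0.042]
top pen [353. 113. 148.  98.] 0.61 [ 0.552 -0.196 -0.002]
top leaf [359. 142.   7.  45.] 0.83 [ 0.547 -0.052  0.035]
side holder_center [226. 314.  31.  67.] 0.85 [0.413 0.412 0.036]
side holder_center [287. 284.  59.  43.] 0.71 [0.338 0.326 0.037]
side holder_center [238. 246.  28.  54.] 0.63 [0.434 0.3   0.036]
side holder_center [196. 201.  48.  44.] 0.62 [0.51 0.23 0.04]
side blank_center [107. 210.  45.  50.] 0.61 [0.631 0.292 0.038]
side pen [214.  59. 108.  85.] 0.69 [ 0.555 -0.192  0.   ]
side leaf [232. 116.  41.  23.] 0.62 [ 0.547 -0.048  0.025]
0.5 [ 0.26788768 -0.59215901  0.2186239 ] [-3.07085371e+00 -6.62285385e-01 -1.84614649e-05] 0.09278075512577331
```

View pics/top0.png

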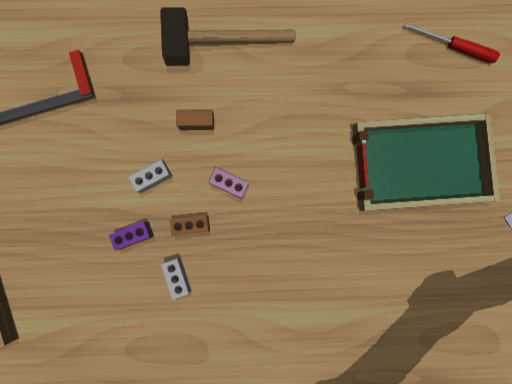

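View pics/side0.png

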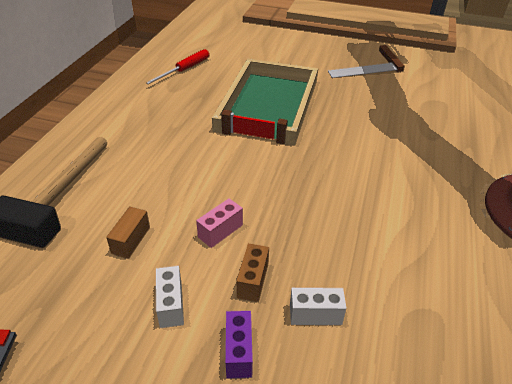

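The top view shows these possible targets:
- drilled brown block at (190,224)
- undrilled brown block at (195,120)
- pink block at (229,183)
- purple block at (131,235)
- white blocks at (150,176) and (175,278)

I choose the brown one with holes at (190,224). The pen gateway is at about (362,165) and opens toward image right. Next I'll measure them and check the choice in a crop.

Run:
```python
from h import *
z=np.load("top0.npz");im,d=z["im"],z["d"];c=robot.calibration("top");W=world(d,c)
cv2.imwrite("pics/crop.png",cv2.resize(im[150:310,90:260,::-1],None,fx=3.5,fy=3.5,interpolation=cv2.INTER_CUBIC))
def rect(P): 
    r=cv2.minAreaRect((P[:,:2]*1000).astype(np.float32)); return np.round(r[0],1),np.round(r[1],1),round(r[2],1)
hsv=cv2.cvtColor(im,cv2.COLOR_RGB2HSV)
print("sat",hsv[224,183],hsv[120,195])
for nm,(u,v) in dict(holder=(190,224),blank=(195,120),pink=(229,183),purple=(131,235),w2=(175,278)).items():
    m=np.zeros(d.shape,bool);m[v-25:v+26,u-28:u+29]=1
    m&=(W[...,2]>.03)&(W[...,2]<.05)
    n,l=cv2.connectedComponents(m.astype(np.uint8))
    k=max(range(1,n),key=lambda i:(l[v-6:v+7,u-6:u+7]==i).sum())
    P=W[l==k];print(nm,len(P),rect(P),"z",np.round(np.percentile(P[:,2],[5,50,95]),4))
m=(W[...,2]>.028)&(W[...,2]<.042);m[:, :366]=0;m[:100]=0;m[220:]=0
P=W[m];print("walls",len(P),rect(P))
m=(W[...,2]>.045)&(W[...,2]<.056);m[:, :345]=0;m[:, 380:]=0;m[:100]=0;m[220:]=0
n,l,s,ce=cv2.connectedComponentsWithStats(m.astype(np.uint8))
for k in range(1,n):
    if s[k,4]>8: P=W[l==k];print("post",len(P),rect(P),ce[k])
m=(hsv[...,1]>180)&((hsv[...,0]<6)|(hsv[...,0]>174))&(W[...,2]>.03);m[:,:350]=0;m[:,380:]=0;m[:100]=0;m[220:]=0
P=W[m];print("leaf",rect(P),P[:,2].max())
```

```text
sat [ 14 148 121] [ 14 148 131]
holder 505 (array([437.7, 286.8]), array([31.9, 70.1]), 5.2) z [0.0371 0.0399 0.042 ]
blank 650 (array([645.3, 272.9]), array([69.5, 32.9]), 89.0) z [0.0357 0.0398 0.042 ]
pink 492 (array([517.3, 209.9]), array([69.7, 32.1]), 63.3) z [0.0371 0.04   0.0421]
purple 551 (array([420.8, 399.6]), array([32.1, 70.8]), 19.3) z [0.0338 0.0398 0.042 ]
w2 560 (array([337.7, 315. ]), array([70. , 32.6]), 16.9) z [0.034  0.0399 0.0419]
walls 2283 (array([ 550.2, -184.2]), array([174.2, 266.2]), 2.6)
post 99 (array([597.6, -50.7]), array([23. , 17.3]), 3.7) [362.91919192 135.85858586]
post 88 (array([487.1, -55.8]), array([17.5, 17.6]), 6.5) [368.14772727 194.        ]
leaf (array([483.3,  44.5]), array([ 73.8, 272. ]), 32.0) 0.7898789555574812
```

View pics/crop.png

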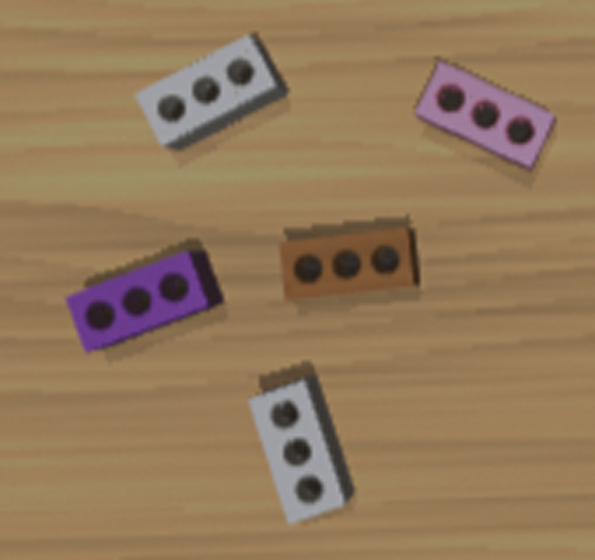

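Crop confirms it: the brown, three-holed block is at (345,265) in the crop, with its long axis roughly along world −y. Measured sizes match (32 x 70 mm, top at 40 mm). I'll turn first, then travel high.

Call:
send_rows(
  plan=[
    [[0,0,0],[0,0,-0.155],-0.3],
    [[0,0,0],[0,0,-0.155],-0.3],
    [[0,0,0],[0,0,-0.155],-0.3],
    [[0,0,0],[0,0,-0.155],-0.3],
    [[0,0,0],[0,0,-0.155],-0.3],
    [[0,0,0],[0,0,-0.155],-0.3],
    [[0,0,0],[0,0,-0.155],-0.3],
    [[0,0,0],[0,0,-0.155],-0.3],
    [[0,0,0],[0,0,0],-0.3],
  ],
)

```text
time: 1.62
position: [0.2676, -0.5923, 0.2186]
eef_rot: [2.117, 2.321, 0.001]
contact_force: [-0.4, -1.0, 0.8]
opening: 0.0606
gripper_force: 0.0
```

Call:
send_rows(
  plan=[
    [[4,2.8,0],[0,0,0],-0.3],
    [[4,2.8,0],[0,0,0],-0.3],
    [[4,2.8,0],[0,0,0],-0.3],
    [[4,2.8,0],[0,0,0],-0.3],
    [[4,2.8,0],[0,0,0],-0.3],
    [[4,2.8,0],[0,0,0],-0.3],
    [[4,2.8,0],[0,0,0],-0.3],
    [[4,2.8,0],[0,0,0],-0.3],
    [[4,2.8,0],[0,0,0],-0.3],
    [[4,2.8,0],[0,0,0],-0.3],
    [[0,0,0],[0,0,0],-0.3],
  ],
)

```text
time: 3.0
position: [0.5114, -0.1622, 0.2193]
eef_rot: [2.107, 2.33, 0.006]
contact_force: [-0.6, 0.5, -0.8]
opening: 0.0603
gripper_force: 0.0
```

Call:
send_rows(
  plan=[
    [[4.5,-0.3,0],[0,0,0],-0.3],
    [[4.5,-0.3,0],[0,0,0],-0.3],
    [[4.5,-0.3,0],[0,0,0],-0.3],
    [[4.5,-0.3,0],[0,0,0],-0.3],
    [[4.5,-0.3,0],[0,0,0],-0.3],
    [[4.5,-0.3,0],[0,0,0],-0.3],
    [[4.5,-0.3,0],[0,0,0],-0.3],
    [[4.5,-0.3,0],[0,0,0],-0.3],
    [[4.5,-0.3,0],[0,0,0],-0.3],
    [[4.5,-0.3,0],[0,0,0],-0.3],
    [[0,0,5],[0,0,0],-0.3],
    [[0,0,5],[0,0,0],-0.3],
    [[0,0,0],[0,0,0],-0.3],
    [[0,0,0],[0,0,0],-0.3],
  ],
)

```text
time: 4.75
position: [0.4383, 0.2778, 0.1202]
eef_rot: [2.116, 2.321, 0.004]
contact_force: [-0.3, 0.3, 0.6]
opening: 0.0604
gripper_force: 0.0
```

```bash
cat >> h.py <<'E'
from scipy.spatial.transform import Rotation as R
def go(xyz,yaw_y=None):
    s=robot.read_state();M=R.from_rotvec(s["eef_rot"]).as_matrix()
    a=np.degrees(np.arctan2(M[1,1],M[0,1]))
    print(s["time"],s["position"],"ty deg",a,"tilt",M[:,2],"shift cm",np.round(M.T@(np.array(xyz)-s["position"])*100,2),"turn z",None if yaw_y is None else -np.radians(yaw_y-a))
E
python3 -c "
from h import *
go((.4377,.2868,.012),5.2)"
```

```text
4.75 [0.43829273 0.27780199 0.12018411] ty deg 5.274111469704999 tilt [ 0.00228996  0.00137171 -0.99999644] shift cm [ 0.89 -0.   10.82] turn z 0.0012934891598442582
```

Call:
send_rows(
  plan=[
    [[0.9,0,2.2],[0,0,0],-0.3],
    [[0,0,2.2],[0,0,0],-0.3],
    [[0,0,2.2],[0,0,0],-0.3],
    [[0,0,2.2],[0,0,0],-0.3],
    [[0,0,2.2],[0,0,0],-0.3],
    [[0,0,0],[0,0,0],-0.3],
    [[0,0,0],[0,0,0],1],
    [[0,0,0],[0,0,0],1],
    [[0,0,0],[0,0,0],1],
    [[0,0,0],[0,0,0],1],
    [[0,0,0],[0,0,0],1],
  ],
  squeeze=20,
)

```text
time: 6.12
position: [0.4367, 0.2868, 0.0094]
eef_rot: [2.114, 2.323, 0.002]
contact_force: [-0.3, -0.6, 5.7]
opening: 0.0317
gripper_force: 20.0
```

```bash
python3 -c "
from h import *
go((.540,.045,.04),2.6)"
```

```text
6.125 [0.43670502 0.28680876 0.00939872] ty deg 5.3789302713122344 tilt [ 1.32626309e-03  7.08427120e-04 -9.99998870e-01] shift cm [-25.04   8.02  -3.06] turn z 0.048501482917737815
```

Call:
send_rows(
  plan=[
    [[0,0,-2.5],[0,0,0],1],
    [[0,0,-2.5],[0,0,0],1],
    [[0,0,-2.5],[0,0,0],1],
    [[-3.25,0.95,0],[0,0,0.006],1],
    [[-3.25,0.95,0],[0,0,0.006],1],
    [[-3.25,0.95,0],[0,0,0.006],1],
    [[-3.25,0.95,0],[0,0,0.006],1],
    [[-3.25,0.95,0],[0,0,0.006],1],
    [[-3.25,0.95,0],[0,0,0.006],1],
    [[-3.25,0.95,0],[0,0,0.006],1],
    [[-3.25,0.95,0],[0,0,0.006],1],
    [[0,0,2.5],[0,0,0],1],
    [[0,0,2.5],[0,0,0],1],
    [[0,0,0],[0,0,0],1],
    [[0,0,0],[0,0,0],1],
  ],
)

```text
time: 8.0
position: [0.5311, 0.0331, 0.0341]
eef_rot: [2.169, 2.272, 0.001]
contact_force: [0.0, 1.0, -0.6]
opening: 0.0316
gripper_force: 20.0
```

Run:
```python
from h import *
go((.537,.035,.0094),2.6)
im,d,c=cam("side");cv2.imwrite("pics/side1.png",cv2.resize(im[40:240,130:390,::-1],None,fx=3,fy=3))
```

```text
8.0 [0.53110684 0.03310978 0.03411171] ty deg 2.6606343817891207 tilt [ 4.20871595e-04  3.58385387e-04 -9.99999847e-01] shift cm [0.16 0.6  2.47] turn z 0.0010582696021314449
```

View pics/side1.png

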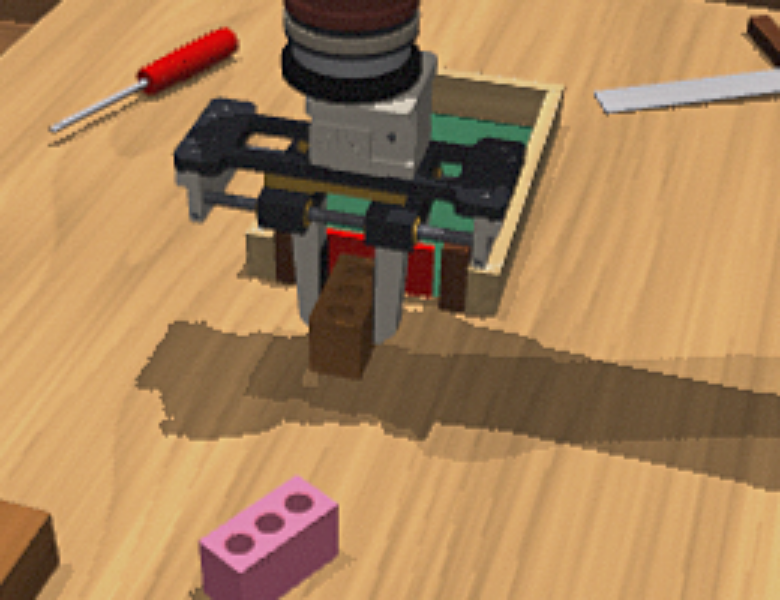

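The block is held level in front of the red leaf; the leaf shows at (385,262) in the crop. I'll lower it to the bench and push.

Call:
send_rows(
  plan=[
    [[0,0.5,1.2],[0,0,0],1],
    [[0,0,1.0],[0,0,0],1],
    [[0,0,0.2],[0,0,0],1],
    [[0,0,0],[0,0,0],1],
    [[-1.5,0,0],[0,0,0],1],
    [[-1.5,0,0],[0,0,0],1],
    [[-1.5,0,0],[0,0,0],1],
    [[-1.5,0,0],[0,0,0],1],
    [[-1.5,0,0],[0,0,0],1],
    [[-1.5,0,0],[0,0,0],1],
    [[0,0,0],[0,0,0],1],
  ],
)

```text
time: 9.43
position: [0.5398, -0.0593, 0.0096]
eef_rot: [2.173, 2.268, -0.002]
contact_force: [-0.4, 0.4, -0.7]
opening: 0.0319
gripper_force: 20.0
```

Run:
```python
from h import *
# pen(0.165,-0.003)
o=np.array([.544,-.0545]);x=np.array([.045,-.999]);y=np.array([.999,.045])
s=robot.read_state();q=np.array(s["position"][:2])-o;print("pen xy",q@x,q@y,s["contact_force"])
t=o+.165*x-.003*y; go((*t,.0094),2.6)
```

```text
pen xy 0.0045755711695783545 -0.004402143734608432 [-0.3685376   0.41482348 -0.67802934]
9.425 [ 0.53980827 -0.05926897  0.00958161] ty deg 2.4498985655141015 tilt [-5.37605278e-04 -1.30701365e-03 -9.99999001e-01] shift cm [-16.04   0.18   0.04] turn z -0.002619764243745493
```

Call:
send_rows(
  plan=[
    [[-1.5,0.05,0.03],[0,0,0],1],
    [[-1.5,0.05,0.0],[0,0,0],1],
    [[-1.5,0.05,0],[0,0,0],1],
    [[-1.5,0,0],[0,0,0],1],
    [[-1.5,0,0],[0,0,0],1],
    [[-1.5,0,0],[0,0,0],1],
    [[-1.5,0,0],[0,0,0],1],
    [[-1.5,0,0],[0,0,0],1],
    [[-1.5,0,0],[0,0,0],1],
    [[-1.5,0,0],[0,0,0],1],
    [[-1.0,0,0],[0,0,0],1],
    [[0,0,0],[0,0,0],1],
    [[0,0,0],[0,0,0],1],
  ],
)

```text
time: 11.05
position: [0.5489, -0.2174, 0.0095]
eef_rot: [2.169, 2.271, -0.001]
contact_force: [-0.0, -0.9, 2.0]
opening: 0.0316
gripper_force: 20.0
```

Run:
```python
from h import *
o=np.array([.544,-.0545]);x=np.array([.045,-.999]);y=np.array([.999,.045])
s=robot.read_state();q=np.array(s["position"][:2])-o;print("pen xy",q@x,q@y,s["position"],s["contact_force"])
im,d,c=cam("side");cv2.imwrite("pics/side2.png",cv2.resize(im[20:200,150:390,::-1],None,fx=3,fy=3))
```

```text
pen xy 0.16299035088337374 -0.002432352910329902 [ 0.54890452 -0.21743258  0.00946754] [-0.04512426 -0.89617473  1.98290545]
```

View pics/side2.png

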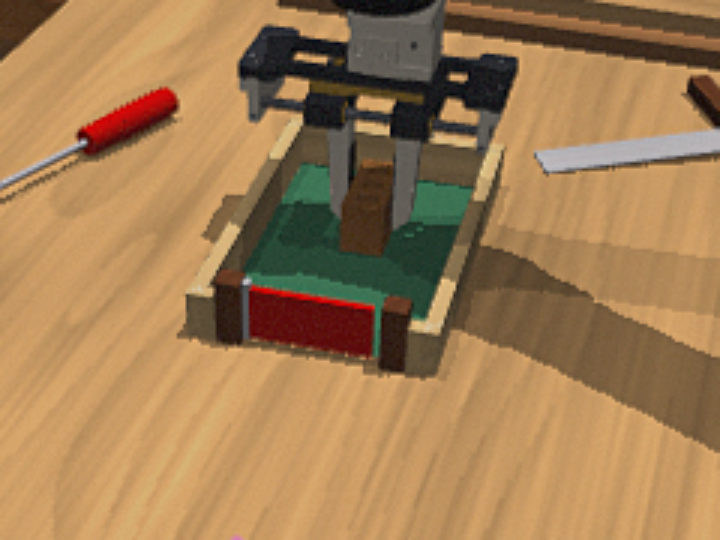

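The block is in the pen at about (367,215), and the red leaf is already shut at (310,320). I'll release and lift clear.

Call:
send_rows(
  plan=[
    [[0,0,0],[0,0,0],-0.2],
    [[0,0,0],[0,0,0],-0.2],
    [[0,0,0],[0,0,0],-0.2],
    [[0,0,0],[0,0,0],-0.2],
    [[0,0,-2],[0,0,0],-0.2],
    [[0,0,-3],[0,0,0],-0.2],
    [[0,0,-4],[0,0,0],-0.2],
    [[0,0,-4],[0,0,0],-0.2],
    [[0,0,-4],[0,0,0],-0.2],
    [[0,0,-2],[0,0,0],-0.2],
    [[0,-4,0],[0,0,0],-0.2],
    [[0,-4,0],[0,0,0],-0.2],
    [[0,0,0],[0,0,0],-0.2],
    [[0,0,0],[0,0,0],-0.2],
  ],
)

```text
time: 12.85
position: [0.4698, -0.2203, 0.1997]
eef_rot: [2.169, 2.271, 0.002]
contact_force: [0.1, 0.3, -0.1]
opening: 0.0556
gripper_force: 0.0
```

Run:
```python
from h import *
im,d,c=cam("side");im2,d2,_=cam("top");cv2.imwrite("pics/end.png",np.vstack([im[20:300,:,::-1],im2[80:260,:,::-1]]))
s=robot.read_state();print(s["time"],s["position"],s["opening"])
```

```text
12.95 [ 0.47026942 -0.22003707  0.1995168 ] 0.055934096594489516
```

View pics/end.png

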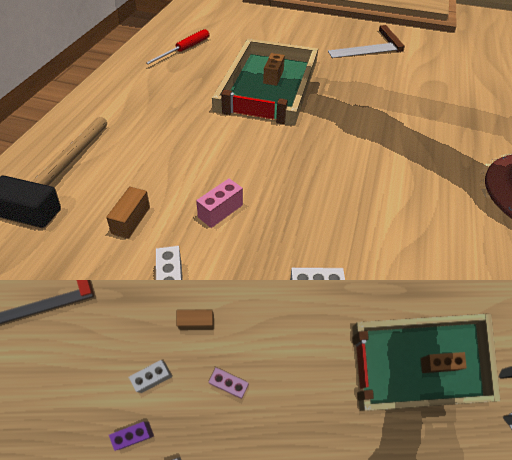

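The drilled block lies flat in the pen with its holes up, at (445,362) in the picture. The gate is shut at (362,362), and the blank hasn't moved from (195,319). I'm handing the job in.

```bash
python3 -c "
from bench import robot
print(robot.close_job())"
```

```text
the job is handed in; nothing more can be done
None
```

The drilled block was slid, held in the gripper, through the gateway and lies flat in the pen with the gate shut behind it; the undrilled block was not touched, and the job was handed in at about 13 s.

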